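# Zero the counter and hold the wire tensioner open for threading

## Task

Get the sensor-wire feed ready for a new spool: first turn the length counter's reset knob back to its zero stop, then push the sprung tensioner arm back past its click and hold it compressed there so that the wire can be threaded. The click does not lock the arm, so finish while still holding it back, and leave the other things on the bench where they are.

Things in the scene. Friction and masses are not known exactly. Their poses are not given: they have to be found in the camera images.
- counter_knob (a joint): angle in rad of the length counter's reset knob: 0 = pointer against the zero stop; grows as the knob turns clockwise seen from above (starts at 0.7 to 1.35). To zero it, turn it anticlockwise seen from above. Plain friction of 0.05 N m; it stays where it is left.
- counter: length counter fixed to the bench: grey box 120 x 120 x 50 mm with a white round dial on top, the knob in its middle; origin at the centre of its underside. A small steel pin on the dial, in its x direction (pointer at zero), is the zero stop.
- counter_knob_grip (a point): centre of the knob's black bar grip (46 mm long, 14 mm wide, 32 mm high, from 62 to 94 mm above the bench); on the vertical turning axis, 80 mm above the bench. The point turns with the knob: x runs along the bar towards the pointer, z up.
- tensioner_arm (a joint): angle in rad of the sprung arm about its vertical pivot: 0 = rest, sprung out; grows anticlockwise seen from above as it is pushed back; hard stop at 0.70. Resistance at the tab is 6 N at first, about 11 N near 0.4; the pawl tops its tooth (the click) at 0.525, then about 8 N. The click does not lock: let go, the arm springs back to 0.
- tensioner_pivot (a point): the arm's pivot, in the axis of the black spring drum (48 mm across, 74 mm high with its pin), 34 mm above the bench, on a steel base plate (200 x 150 x 12 mm) fixed to the bench, 60 mm from the plate's centre. x: along the plate's long side, from its centre to the pivot; z up. At rest the arm points 160 degrees (anticlockwise) from this x, at the stop 200.
- tensioner_tab (a point): centre of the push tab, an upright steel plate on the arm's outer end: 36 mm along the arm, 10 mm thick, from 44 to 108 mm above the bench, 135 mm from the pivot axis; this point is 84 mm up. Turns with the arm: x along the arm away from the pivot, y the way it is pushed back, z up. A white idler roller (32 mm across, top 80 mm up) stands 85 mm from the pivot.
- probe: Bystander: temperature probe lying roughly along the robot's x axis between the wire tensioner and the counter: black grip 22 mm thick and 100 mm long, thin steel rod, 240 mm over all; origin under its middle
- small_spool: Bystander: grey wire spool standing upright, 60 mm across, 40 mm high; origin at the centre of its underside
- wrench: Bystander: steel wrench 160 mm long lying on the bench on the robot's left; origin under it
- screwdriver: Bystander: screwdriver 190 mm long lying on the bench at the left; origin under it
- jar: Bystander: clear jar with black cap, 52 mm across, 70 mm high, standing near the robot; origin at the centre of its underside
- bin: Bystander: grey open plastic bin 160 x 110 x 60 mm with fittings, at the right; origin at the centre of its underside
Things that resemble listed ones, but are neither listed nor needed, are in the scene too. What is shaped like the part that bears tensioner_arm but yellow is not meant. Leave any blue look-alike of the counter alone.

How it is judged:
On the way, in this order (a step that is already met when the one before it is completed fails the run):
1. the counter's reset knob is back at its zero stop (value of joint counter_knob below 0.08 rad and value of joint tensioner_arm below 0.3 rad), for 0.2 s.
2. the tensioner arm is pushed back past its click (value of joint counter_knob below 0.08 rad and value of joint tensioner_arm above 0.54 rad), for 0.2 s.
At the end, for the whole second after the job is handed in: The reset knob is within 0.08 rad of its zero stop; the tensioner arm is past its click (over 0.54 rad) and still (under 0.1 rad/s), held there by the robot, which presses on it with over 2 N (all of step 2 and velocity of joint tensioner_arm between -0.1 and 0.1 rad/s and (contact force between tensioner_arm and the fingers above 2 N or contact force between tensioner_arm and the arm above 2 N)); the arm keeps its last pose, push and grip.
It fails at once if another thing on the bench is moved by more than 25 mm or tipped over (distance of any of probe, small_spool, wrench, screwdriver, jar, bin from where it was at the start of the episode above 0.025 m or angle between any of small_spool, jar, bin's own z axis and vertical above 0.5 rad).
It also fails if it takes over 43 s, if anything falls off the work surface, if the arm or the gripper's body presses on something with over 40 N, if the wrist force passes 120 N, or if a joint passes its speed limit or range.

## Robot

A 6-joint arm with a two-finger parallel gripper is mounted at the origin on the work surface. World frame = base frame: x ahead of the robot, y to its left, z up, the work surface at z = 0. Lengths are in m, angles in rad, forces in N, time in s.
With the tool pointing down it reaches from about 0.3 to 0.775 m from the base axis. Payload 14.6 kg.
Tool frame: the origin (TCP) lies at the very end of the fingers, on their centre line; the grasp point (between the pads) lies 19 mm behind it; z points along the fingers, y is the line along which they close (so a half turn about z gives the same grasp; the last joint's range is limited). The gripper opens to 94 mm and grips with 3 to 60 N. Pads are 16 mm wide; open, the fingers measure 119 mm over their backs; the gripper's body (75 mm by 177 mm) begins 78 mm behind the grasp point.
Start: joints at [1.227, 0.3, 1.521, -0, 1.321, -0.067], TCP at [0.15, 0.529, 0.205] pointing down, gripper open.
Joint ranges: [-3.03, 3.03], [-0.79, 2.21], [0.23, 2.52], [-1.04, 4.18], [0, 3.07], [-2.55, 2.55]. Speed limits (rad/s): [2.22, 2.22, 2.57, 3.14, 3.14, 3.14].

## Interface

Orientations are given as a unit quaternion [x, y, z, w].
In Python, from rig import arm, eyes gives the robot as it stands.
- The arm moves only by the tool play_rows, never from a script. Its argument "series" is text: rows parted by semicolons, each of 7 numbers parted by spaces: the shift along the tool's x, y, z in cm, then the turn, a rotation vector about the tool's x, y, z in degrees, then the finger opening in cm, from 0 to 9.4. A call has 1 to 12 rows; each row shifts and turns the commanded pose from where the row before left it, along the tool's axes as they then stand; what a row does not reach is not made up. A row lasts 1/12 s, in which the tool goes at most 41.7 mm and 7.16 degrees, less where a joint would pass 70% of its speed; a pose out of reach is approached as far as the arm can. A call with a gripper value outside its range is refused whole. The fingers move at their own pace and stop on an object; the grip force is fixed at half the most. Time passes only in rows, so rows that do not move let the fingers close. It gives the time, the measured TCP pose, the force, the opening and the grip force at its end, in the units of the state.
- arm.sense(): the state, without advancing time (a new reading comes with each control period).
- eyes.snapshot(name): name is "scene" or "top"; returns a dict with "pixels" (420x560x3 uint8, red, green, blue), "fx", "fy", "cx", "cy" (pixels), "k1" (the pictures are not rectified: a ray, as slopes to the right and down, at radius r is drawn at 1 + k1 r^2 times it, then the intrinsics apply), "R" (3x3) and "t" (3): a world point X has camera coordinates R X + t. Camera axes: x right, y down, z forward; pixel columns grow to the right and rows downward; lengths in m; the calibration is good to about 2 mm. A picture is of the moment at which its call begins. There is no depth.
- arm.finish_job(): hands the job in; it is judged then, once.
The state is a dict: "t": time; "q": joint angles; "dq": joint speeds; "effort": joint torques, N m; "tcp_pos": TCP position; "ee_rot": TCP orientation; "force": force on the tool from outside, world axes, zero at the start; "wrist_torque": the same for the moment, N m; "gripper_width": finger opening in m; "grasp_force": force on a finger pad.
Only numpy, scipy, OpenCV 4.12 (cv2) and the standard library are available. Lean on these libraries where they do the work, as an engineer would, in place of code of your own. Each camera call takes 0.05 s, during which the arm holds its last target. There are 200 camera calls.

## Working session

There is one attempt and no reset: what is moved stays moved. The work goes in short steps, Python scripts to look and compute and a tool call to move; the robot and the scene stay as the last step left them, time stands still between calls to the robot, and variables do not carry over. Pictures are saved under pics/ and viewed, at most 10 in all, crops included, and the job is handed in when it is done.

Besides the shell and the picture viewer there is one more tool, called after "Emit:" by a JSON object that holds its "name" and its "arguments", one argument or row to a line. play_rows: Moves the arm, as the interface text tells. Its arguments: {"type":"object","properties":{"series":{"type":"string"}},"required":["series"]}

```bash
mkdir -p pics
python3 - <<'E'
from rig import arm, eyes
import cv2,pickle
for n in("scene","top"):
    s=eyes.snapshot(n); pickle.dump(s,open(n+'.pkl','wb'))
    cv2.imwrite(f'pics/{n}0.png',cv2.resize(s['pixels'][:,:,::-1],(800,600),interpolation=cv2.INTER_CUBIC))
    print({k:v for k,v in s.items() if k!='pixels'})
print(arm.sense())
E
```

```text
{'fx': 501.76624937893945, 'fy': 501.76624937893945, 'cx': 278.40486580264525, 'cy': 218.06810825162088, 'k1': -0.12269717681636266, 'R': array([[ 6.16709546e-01,  7.87190785e-01,  5.95778581e-05],
       [ 5.97835555e-01, -4.68313577e-01, -6.50595913e-01],
       [-5.12115207e-01,  4.01264328e-01, -7.59424094e-01]]), 't': array([-0.30329011, -0.25757886,  1.53463975])}
{'fx': 385.98446984251467, 'fy': 385.98446984251467, 'cx': 283.6431607170869, 'cy': 207.42002420195314, 'k1': -0.03079502383295104, 'R': array([[ 0.05886015, -0.9982591 ,  0.00377448],
       [-0.97578998, -0.05833231, -0.21078725],
       [ 0.21064046,  0.00872387, -0.97752467]]), 't': array([-0.02819656,  0.53294044,  1.0279956 ])}
{'t': 0.1, 'q': array([ 1.22741655e+00,  3.00433528e-01,  1.52151425e+00, -1.88588320e-05,
        1.32069602e+00, -6.66076290e-02]), 'dq': array([-0.00018286, -0.00037926, -0.00155897, -0.00012947, -0.00141711,
       -0.00181653]), 'effort': array([ 2.17876482e-04, -5.32649946e+01, -3.53277898e+01,  7.08684535e-02,
        2.35891604e-02, -3.04043715e-05]), 'tcp_pos': array([0.15022141, 0.5288445 , 0.20493521]), 'ee_rot': array([ 1.37942463e-01,  9.90440104e-01, -5.16429585e-04, -9.80429000e-05]), 'force': array([-0.43908685,  0.48753531, -0.44517232]), 'wrist_torque': array([-0.04815002, -0.04022022,  0.01212219]), 'grasp_force': 0.0, 'gripper_width': 0.09405483241849524}
```

View pics/scene0.png

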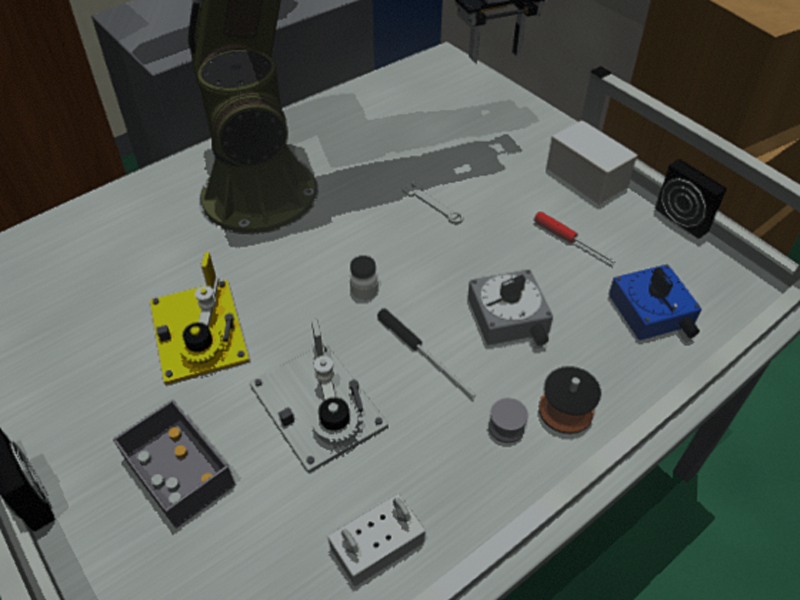

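View pics/top0.png

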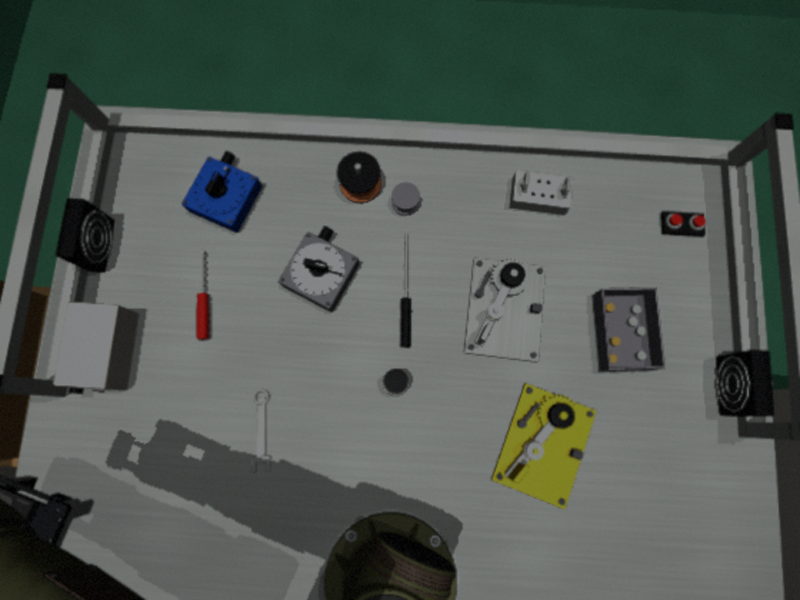

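Scene view (800x600 px): candidates for the tensioner are the grey plate with drum (334,413; top view 512,273) and the yellow one (197,338; top 560,415). For the counter they are the grey box (512,290; top 318,267) and the blue one (655,295; top 220,190). I choose the grey plate and the grey box, and check both in one close composite crop.

Run:
```python
import cv2,pickle,numpy as np
S={n:pickle.load(open(n+'.pkl','rb'))['pixels'][:,:,::-1] for n in("scene","top")}
# x0,y0 in native px, 80x60 -> 400x300 (x5)
def c(n,x,y,w=80,h=60): return cv2.resize(S[n][y:y+h,x:x+w],(400,300),interpolation=cv2.INTER_CUBIC)
im=np.vstack([np.hstack([c('top',184,150),c('scene',318,180)]),np.hstack([c('top',310,170,112,84),c('scene',170,215,152,114)])])
cv2.imwrite('pics/c1.png',im)
```

```text
(no output)
```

View pics/c1.png

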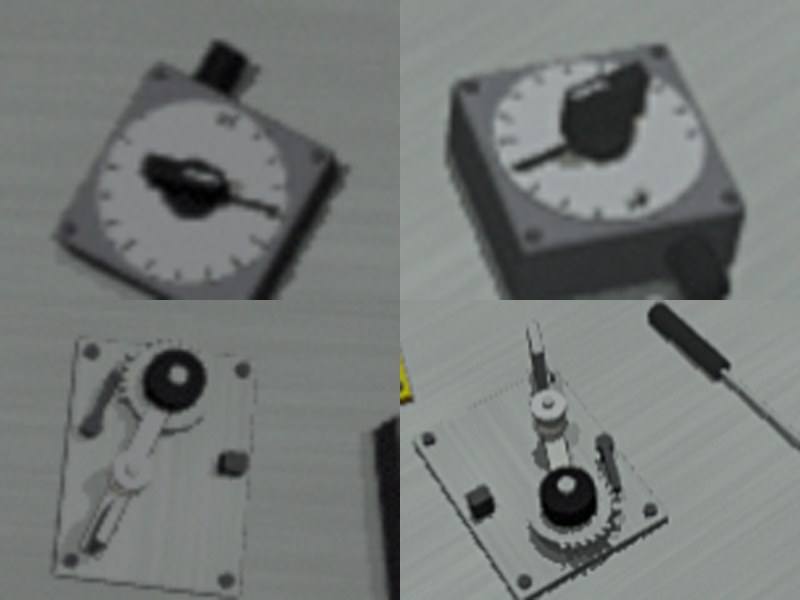

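The crops show the grey counter, with its pointer about 75° clockwise of the pin, and the grey tensioner plate with its black drum, white roller and upright tab. Both choices match the description.

```bash
cat > h.py <<'E'
import numpy as np,pickle
from scipy.optimize import brentq
S={n:pickle.load(open(n+'.pkl','rb')) for n in("scene","top")}
def ray(n,u,v):
    s=S[n]; d=np.array([(u-s['cx'])/s['fx'],(v-s['cy'])/s['fy']]); rd=np.hypot(*d)
    r=brentq(lambda r:r*(1+s['k1']*r*r)-rd,0,1.2); d=d*r/rd
    return -s['R'].T@s['t'], s['R'].T@np.array([*d,1])
def P(n,u,v,z):
    c,d=ray(n,u,v); return (c+d*(z-c[2])/d[2])[:3]
def T(a,b):
    A=[];B=[]
    for n,uv in(("top",a),("scene",b)):
        c,d=ray(n,*uv); d/=np.linalg.norm(d); M=np.eye(3)-np.outer(d,d); A.append(M);B.append(M@c)
    return np.linalg.lstsq(np.vstack(A),np.hstack(B),rcond=None)[0]
E
python3 - <<'E'
from h import *
np.set_printoptions(precision=4,suppress=True)
tc=lambda x,y:(184+x/5,150+y/5); sc=lambda x,y:(318+(x-400)/5,180+y/5)
tt=lambda x,y:(310+x/3.571,170+(y-300)/3.571); st=lambda x,y:(170+(x-400)/2.632,215+(y-300)/2.632)
print('dial c',P('top',*tc(192,190),.05),P('scene',*sc(600,138),.05))
print('box corners screws',[P('top',*tc(*p),.05)[:2] for p in((160,72),(320,157),(68,230))],[P('scene',*sc(*p),.05)[:2] for p in((470,88),(657,50),(730,197),(533,235))])
print('pin',P('top',*tc(228,118),.055),P('scene',*sc(637,200),.055))
print('ptr',P('top',*tc(277,211),.055),P('scene',*sc(514,167),.055))
print('drum',P('top',*tt(178,374),.074),P('scene',*st(566,484),.074))
print('plate',[P('top',*tt(*p),.012)[:2] for p in((78,337),(256,357),(240,598),(53,574))])
print('bolts',[P('top',*tt(*p),.014)[:2] for p in((92,351),(243,370),(227,580),(70,560))],[P('scene',*st(*p),.014)[:2] for p in((429,438),(651,510),(525,581))])
print('roller',P('top',*tt(131,472),.08),P('scene',*st(548,403),.08))
print('tab',P('scene',*st(534,323),.108),P('scene',*st(528,323),.108),P('top',*tt(95,547),.108),P('top',*tt(85,550),.108))
E
```

```text
dial c [0.5814 0.1817 0.05  ] [0.5849 0.184  0.05  ]
box corners screws [array([0.6509, 0.2069]), array([0.6053, 0.1101]), array([0.5538, 0.2502])] [array([0.5183, 0.155 ]), array([0.5587, 0.251 ]), array([0.6537, 0.2079]), array([0.6107, 0.1133])]
pin [0.624  0.1642 0.055 ] [0.6289 0.1662 0.055 ]
ptr [0.5707 0.1315 0.055 ] [0.5752 0.1328 0.055 ]
drum [ 0.5904 -0.2067  0.074 ] [ 0.5941 -0.2059  0.074 ]
plate [array([ 0.6342, -0.1346]), array([ 0.6259, -0.2834]), array([ 0.4247, -0.2717]), array([ 0.4352, -0.121 ])]
bolts [array([ 0.6222, -0.1464]), array([ 0.6135, -0.2722]), array([ 0.4383, -0.2606]), array([ 0.447, -0.134])] [array([ 0.4422, -0.2573]), array([ 0.6271, -0.1439]), array([ 0.6178, -0.2695])]
roller [ 0.509  -0.1708  0.08  ] [ 0.5198 -0.1726  0.08  ]
tab [ 0.4583 -0.143   0.108 ] [ 0.4551 -0.1472  0.108 ] [ 0.4456 -0.1412  0.108 ] [ 0.443  -0.1339  0.108 ]
```

Emit:
{"name": "play_rows", "arguments": {
  "series": "-3.5 -1.5 0 0 0 0 6;-3.5 -1.5 0 0 0 0 6;-3.5 -1.5 0 0 0 0 6;-3.5 -1.5 0 0 0 0 6;-3.5 -1.5 0 0 0 0 6;-3.5 -1.5 0 0 0 0 6;-3.5 -1.5 0 0 0 0 6;-3.5 -1.5 0 0 0 0 6;-3.5 -1.5 0 0 0 0 6;-3.5 -1.5 0 0 0 0 6;-3.5 -1.5 0 0 0 0 6;-3.5 -1.5 0 0 0 0 6"
}}

```text
t: 1.1
tcp_pos: [0.5063, 0.2396, 0.2053]
ee_rot: [0.138, 0.99, -0.0, -0.0]
force: [-0.2, 1.6, 0.1]
gripper_width: 0.06
grasp_force: 0.0
```

Emit:
{"name": "play_rows", "arguments": {
  "series": "0 0 0 0 0 7 6;0 0 0 0 0 7 6;0 0 0 0 0 7 6;0 0 0 0 0 7 6;0 0 0 0 0 7 6;0 0 0 0 0 7 6;0 0 0 0 0 7 6;0 0 0 0 0 7 6;0 0 0 0 0 7 6;0 0 0 0 0 7 6;0 0 0 0 0 7 6;0 0 0 0 0 7 6"
}}

```text
t: 2.1
tcp_pos: [0.505, 0.2411, 0.2051]
ee_rot: [0.767, 0.641, -0.0, -0.0]
force: [-0.1, -0.5, -0.2]
gripper_width: 0.0598
grasp_force: 0.0
```

```bash
cat > g.py <<'E'
import sys,numpy as np
from rig import arm
from scipy.spatial.transform import Rotation as Ro
np.set_printoptions(precision=4,suppress=True)
s=arm.sense(); R=Ro.from_quat(s['ee_rot']).as_matrix()
yaw=np.degrees(np.arctan2(R[1,1],R[0,1]))
print('t',s['t'],'tcp',s['tcp_pos'],'yaw_y',yaw,'w',s['gripper_width'],'F',s['force'],'gf',s['grasp_force'],'q',s['q'],'tilt',R[:,2])
if len(sys.argv)>3:
    print('tool shift cm',100*R.T@(np.array([float(a) for a in sys.argv[1:4]])-s['tcp_pos']))
    if len(sys.argv)>4: print('tool z turn deg',yaw-float(sys.argv[4]))
E
python3 g.py .583 .182 .13 -11
```

```text
t 2.1 tcp [0.505  0.2411 0.2051] yaw_y -10.206235155031969 w 0.05979190410189143 F [-0.0878 -0.5289 -0.1962] gf 0.0 q [0.38   0.322  1.493  0.     1.3274 0.5581] tilt [-0.0007 -0.0003 -1.    ]
tool shift cm [-4.4295  8.7311  7.5049]
tool z turn deg 0.793764844968031
```

Emit:
{"name": "play_rows", "arguments": {
  "series": "-1.5 3 0 0 0 0.8 6;-1.5 3 0 0 0 0 6;-1.4 2.7 0 0 0 0 6;0 0 3 0 0 0 6;0 0 3 0 0 0 6;0 0 2 0 0 0 6;0 0 0 0 0 0 6"
}}

```text
t: 2.68
tcp_pos: [0.5808, 0.1815, 0.1206]
ee_rot: [0.77, 0.638, -0.003, -0.002]
force: [-0.2, -0.4, -0.4]
gripper_width: 0.0598
grasp_force: 0.0
```

```bash
python3 g.py .583 .182 .066 -11
python3 - <<'E'
from rig import eyes
import cv2,numpy as np
a=[eyes.snapshot(n)['pixels'][:,:,::-1] for n in("top","scene")]
c=lambda i,x,y:cv2.resize(i[y:y+105,x:x+70],(400,600),interpolation=cv2.INTER_CUBIC)
cv2.imwrite('pics/d1.png',np.hstack([c(a[0],190,130),c(a[1],320,150)]))
E
```

```text
t 2.6833 tcp [0.5808 0.1815 0.1206] yaw_y -10.67878162164815 w 0.05984595757278418 F [-0.2415 -0.3592 -0.4023] gf 0.0 q [ 0.2427  0.5101  1.4312 -0.      1.2079  0.4291] tilt [-0.0074 -0.0019 -1.    ]
tool shift cm [0.1105 0.247  5.4587]
tool z turn deg 0.3212183783518494
```

View pics/d1.png

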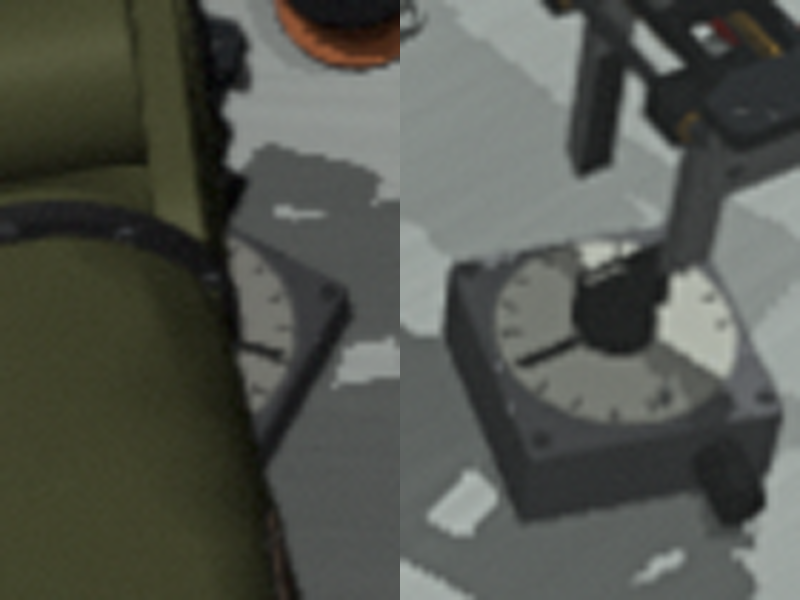

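The fingers are above the bar and straddle it: the tips sit at about (593,165) and (690,270), and the knob at (615,310). Next I descend and close.

Emit:
{"name": "play_rows", "arguments": {
  "series": "0 0.2 2 0 0 0 6;0 0 2 0 0 0 6;0 0 1.4 0 0 0 6;0 0 0 0 0 0 6;0 0 0 0 0 0 3;0 0 0 0 0 0 0;0 0 0 0 0 0 0;0 0 0 0 0 0 0;0 0 0 0 0 0 0;0 0 0 0 0 0 0"
}}

```text
t: 3.62
tcp_pos: [0.5849, 0.1818, 0.0719]
ee_rot: [0.77, 0.638, 0.0, 0.0]
force: [1.4, -0.1, -0.6]
gripper_width: 0.0235
grasp_force: 0.0
```

```bash
python3 g.py .583 .182 .066 -11
```

```text
t 3.6167 tcp [0.5849 0.1818 0.0719] yaw_y -10.65957155352609 w 0.023502112455615034 F [ 1.3851 -0.1034 -0.5778] gf 0.0 q [0.2416 0.5696 1.4627 0.     1.1087 0.4277] tilt [ 0.0006  0.0001 -1.    ]
tool shift cm [-0.0182 -0.1881  0.5923]
tool z turn deg 0.3404284464739096
```

Still closing; at z = 0.072 the grasp point is at 0.091, so I go down 5 mm first.

Emit:
{"name": "play_rows", "arguments": {
  "series": "0 0 0.6 0 0 0 2.6;0 0 0 0 0 0 0;0 0 0 0 0 0 0;0 0 0 0 0 0 0;0 0 0 0 0 0 0;0 0 0 0 0 0 0"
}}

```text
t: 4.12
tcp_pos: [0.5822, 0.1821, 0.0646]
ee_rot: [0.77, 0.639, -0.003, -0.002]
force: [-16.0, 0.9, 5.3]
gripper_width: 0.0137
grasp_force: 30.0
```

```bash
python3 g.py .583 .182 .066 -11
```

```text
t 4.1167 tcp [0.5822 0.1821 0.0646] yaw_y -10.63607967184913 w 0.013739252411344606 F [-15.9788   0.896    5.2633] gf 30.00111311674118 q [0.2426 0.5776 1.469  0.0013 1.1014 0.4277] tilt [-0.0065 -0.0004 -1.    ]
tool shift cm [ 0.0012  0.0758 -0.1393]
tool z turn deg 0.3639203281508703
```

Emit:
{"name": "play_rows", "arguments": {
  "series": "0 -0.25 0 0 0 -3 0;0 0 0 0 0 -6 0;0 0 0 0 0 -6 0;0 0 0 0 0 -6 0;0 0 0 0 0 -6 0;0 0 0 0 0 -6 0;0 0 0 0 0 -6 0;0 0 0 0 0 -6 0;0 0 0 0 0 -6 0;0 0 0 0 0 -6 0;0 0 0 0 0 -6 0;0 0 0 0 0 -5 0"
}}

```text
t: 5.12
tcp_pos: [0.5814, 0.1819, 0.0647]
ee_rot: [0.279, 0.96, -0.001, -0.001]
force: [-3.9, -2.1, -2.5]
gripper_width: 0.0137
grasp_force: 30.0
```

```bash
python3 g.py .5825 .182 .065 66;python3 -c "
from rig import arm;print(arm.sense()['wrist_torque'])"
```

```text
t 5.1167 tcp [0.5814 0.1819 0.0647] yaw_y 57.64953545506068 w 0.013733989803924516 F [-3.8508 -2.1442 -2.5096] gf 30.001200735569 q [ 0.2432  0.5739  1.4748 -0.0002  1.0957 -0.7628] tilt [-0.0027 -0.0009 -1.    ]
tool shift cm [-0.0901  0.0658 -0.0349]
tool z turn deg -8.35046454493932
[-0.43323129  0.6630007  -0.01356668]
```

Emit:
{"name": "play_rows", "arguments": {
  "series": "0 0 0 0 0 -3 0;0 0 0 0 0 -3 0;0 0 0 0 0 -2 0;0 0 0 0 0 0 0"
}}

```text
t: 5.45
tcp_pos: [0.5814, 0.1818, 0.0647]
ee_rot: [0.213, 0.977, -0.001, -0.001]
force: [-4.8, -1.7, -1.9]
gripper_width: 0.0139
grasp_force: 30.0
```

```bash
python3 g.py;python3 -c "
from rig import arm;print(arm.sense()['wrist_torque'])"
```

```text
t 5.45 tcp [0.5814 0.1818 0.0647] yaw_y 65.44758039222388 w 0.013883204321783277 F [-4.7723 -1.7138 -1.8595] gf 29.999531507492065 q [ 0.2431  0.5739  1.4749 -0.0004  1.0957 -0.899 ] tilt [-0.0027 -0.001  -1.    ]
[-0.51661874  0.80469079  0.06438974]
```

Emit:
{"name": "play_rows", "arguments": {
  "series": "0 0 0 0 0 -2 0;0 0 0 0 0 -1 0;0 0 0 0 0 0 0"
}}

```text
t: 5.7
tcp_pos: [0.5814, 0.1818, 0.0647]
ee_rot: [0.188, 0.982, -0.001, -0.001]
force: [-4.3, -2.6, -2.0]
gripper_width: 0.014
grasp_force: 30.8
```

```bash
python3 g.py;python3 -c "
from rig import arm;print(arm.sense()['wrist_torque'])"
```

```text
t 5.7 tcp [0.5814 0.1818 0.0647] yaw_y 68.31781465246523 w 0.013965775510875394 F [-4.3206 -2.6158 -2.0362] gf 30.772717595100403 q [ 0.243   0.5738  1.4749 -0.      1.0958 -0.9493] tilt [-0.0028 -0.0007 -1.    ]
[-0.49502881  0.827364   -0.66286202]
```

The torque rose from about 0.06 to 0.66 N m, so the stop is reached. I release and lift.

Emit:
{"name": "play_rows", "arguments": {
  "series": "0 0 0 0 0 0 3;0 0 0 0 0 0 5;0 0 0 0 0 0 5;0 0 0 0 0 0 5;0 0 -2 0 0 0 5;0 0 -3 0 0 0 5;0 0 -3 0 0 0 5;0 0 -3 0 0 0 5;0 0 -2 0 0 0 3;0 0 -2 0 0 0 0;0 0 0 0 0 0 0"
}}

```text
t: 6.62
tcp_pos: [0.5835, 0.1827, 0.2199]
ee_rot: [0.188, 0.982, 0.001, 0.003]
force: [0.1, -0.6, 0.5]
gripper_width: 0.0335
grasp_force: 0.0
```

```bash
python3 g.py;python3 - <<'E'
from rig import eyes
import cv2,numpy as np
a=[eyes.snapshot(n)['pixels'][:,:,::-1] for n in("top","scene")]
c=lambda i,x,y:cv2.resize(i[y:y+90,x:x+120],(800,600),interpolation=cv2.INTER_CUBIC)
cv2.imwrite('pics/d2.png',c(a[1],300,160))
E
```

```text
t 6.6167 tcp [0.5835 0.1827 0.2199] yaw_y 68.3373599824716 w 0.033483432718354876 F [ 0.1492 -0.619   0.4955] gf 0.0 q [ 0.2434  0.4245  1.319   0.0001  1.3914 -0.9493] tilt [ 0.0065  0.0017 -1.    ]
```

View pics/d2.png

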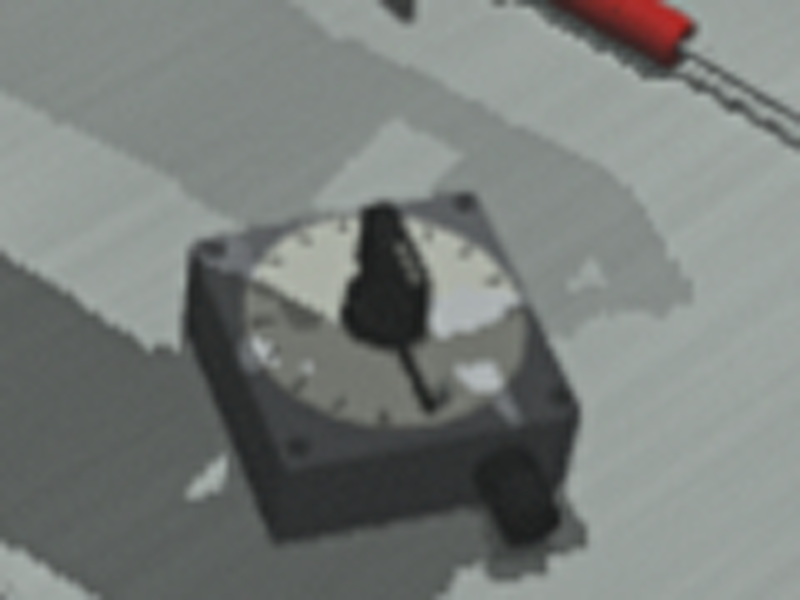

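The pointer now lies against the pin: tip at (430,410), pin at about (440,395). On to the tensioner.

Emit:
{"name": "play_rows", "arguments": {
  "series": "0 0 0 0 0 7 0;0 0 0 0 0 7 0;0 0 0 0 0 7 0;0 0 0 0 0 7 0;0 0 0 0 0 7 0;0 0 0 0 0 7 0;0 0 0 0 0 7 0;0 0 0 0 0 7 0;0 0 0 0 0 7 0;0 0 0 0 0 7 0;0 0 0 0 0 7 0;0 0 0 0 0 7 0"
}}

```text
t: 7.72
tcp_pos: [0.5818, 0.1822, 0.2134]
ee_rot: [0.799, 0.602, -0.001, -0.001]
force: [0.5, -0.6, 0.3]
gripper_width: 0.0004
grasp_force: 0.0
```

```bash
python3 g.py .485 -.114 .14 -24
```

```text
t 7.7167 tcp [0.5818 0.1822 0.2134] yaw_y -16.00810405495526 w 0.0003900214982002342 F [ 0.4723 -0.6102  0.3143] gf 0.0 q [ 0.2434  0.4303  1.3258 -0.      1.3881  0.5228] tilt [-0.0025 -0.0006 -1.    ]
tool shift cm [-31.128   -1.1217   7.3872]
tool z turn deg 7.991895945044739
```

Emit:
{"name": "play_rows", "arguments": {
  "series": "-3.1 -0.1 0 0 0 0 0;-3.1 -0.1 0 0 0 0 0;-3.1 -0.1 0 0 0 0 0;-3.1 -0.1 0 0 0 0 0;-3.1 -0.1 0 0 0 0 0;-3.1 -0.1 0 0 0 0 0;-3.1 -0.1 0 0 0 0 0;-3.1 -0.1 0 0 0 0 0;-3.1 -0.1 0 0 0 0 0;-3.2 -0.2 0 0 0 0 0;0 0 0 0 0 4 0;0 0 0 0 0 4 0"
}}

```text
t: 8.72
tcp_pos: [0.4868, -0.1156, 0.2139]
ee_rot: [0.839, 0.545, -0.001, -0.001]
force: [0.8, 0.9, -0.3]
gripper_width: 0.0006
grasp_force: 0.0
```

```bash
python3 g.py .485 -.114 .065 -24
```

```text
t 8.7167 tcp [ 0.4868 -0.1156  0.2139] yaw_y -23.981015118109106 w 0.0005816272920986979 F [ 0.7899  0.9143 -0.2551] gf 0.0 q [-0.3063  0.1833  1.6457 -0.0001  1.3149  0.1123] tilt [-0.0021  0.0006 -1.    ]
tool shift cm [ 0.0778 -0.1914 14.8875]
tool z turn deg 0.0189848818908942
```

Emit:
{"name": "play_rows", "arguments": {
  "series": "0 -0.2 3 0 0 0 0;0 0 3 0 0 0 0;0 0 3 0 0 0 0;0 0 3 0 0 0 0;0 0 2.7 0 0 0 0;0 0 0 0 0 0 0;0 0 0 0 0 0 0"
}}

```text
t: 9.3
tcp_pos: [0.4849, -0.1131, 0.0673]
ee_rot: [0.837, 0.547, -0.001, -0.001]
force: [-0.4, 0.8, 0.6]
gripper_width: 0.0005
grasp_force: 0.0
```

```bash
python3 g.py .485 -.114 .065 -24;python3 - <<'E'
from rig import eyes
import cv2,numpy as np
a=eyes.snapshot("scene")['pixels'][:,:,::-1]
cv2.imwrite('pics/d3.png',cv2.resize(a[200:320,150:310],(800,600),interpolation=cv2.INTER_CUBIC))
E
```

```text
t 9.3 tcp [ 0.4849 -0.1131  0.0673] yaw_y -23.65792186258437 w 0.000509449511351519 F [-0.3854  0.779   0.6076] gf 0.0 q [-0.3027  0.3541  1.8017 -0.      0.9896  0.1102] tilt [-0.0036  0.0011 -1.    ]
tool shift cm [-0.0795  0.0448  0.2256]
tool z turn deg 0.34207813741562987
```

View pics/d3.png

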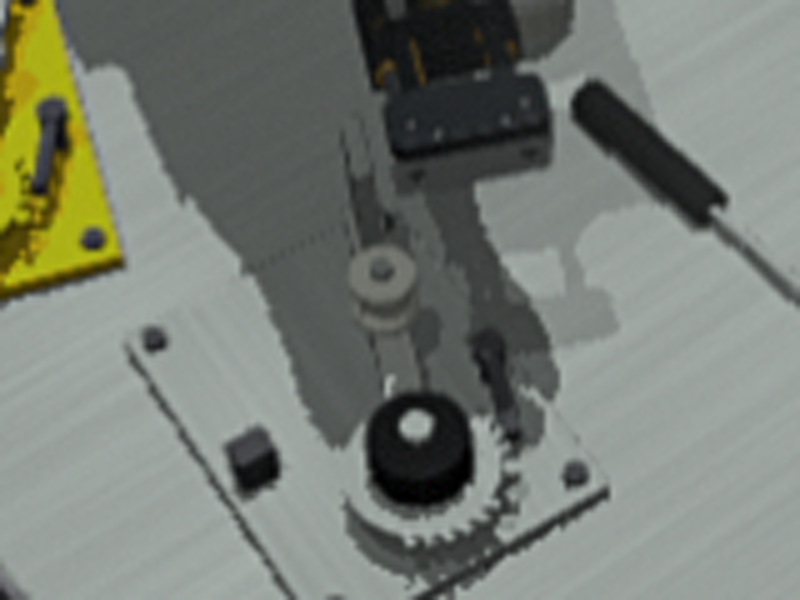

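The fingers stand at about (440,190), just to the right of the upright tab at (360,180) and clear of the roller at (380,275). I advance to contact.

Emit:
{"name": "play_rows", "arguments": {
  "series": "-1 0 0 0 0 0 0;-1 0 0 0 0 0 0;-0.4 0 0 0 0 0 0;0 0 0 0 0 0 0"
}}

```text
t: 9.68
tcp_pos: [0.4761, -0.1367, 0.0693]
ee_rot: [0.837, 0.547, 0.0, 0.001]
force: [-0.1, -0.0, -0.0]
gripper_width: 0.0002
grasp_force: 0.0
```

Emit:
{"name": "play_rows", "arguments": {
  "series": "-0.4 0 0 0 0 0 0;0 0 0 0 0 0 0"
}}

```text
t: 9.85
tcp_pos: [0.4748, -0.1392, 0.0689]
ee_rot: [0.837, 0.547, 0.001, 0.0]
force: [1.7, 5.4, 3.6]
gripper_width: 0.0003
grasp_force: 2.9
```

Emit:
{"name": "play_rows", "arguments": {
  "series": "-0.4 0 0 0 0 0 0;0 0 0 0 0 0 0"
}}

```text
t: 10.02
tcp_pos: [0.4733, -0.1425, 0.0689]
ee_rot: [0.837, 0.547, 0.001, -0.0]
force: [1.0, 7.2, 4.4]
gripper_width: 0.0005
grasp_force: 3.3
```

Emit:
{"name": "play_rows", "arguments": {
  "series": "-0.94 -0.06 0 0 0 -4 0;-0.94 -0.06 0 0 0 -4 0;-0.94 -0.06 0 0 0 -4 0;-0.94 -0.06 0 0 0 -4 0;-0.94 -0.06 0 0 0 -4 0;-0.94 -0.06 0 0 0 -4 0;0 0 0 0 0 0 0"
}}

```text
t: 10.6
tcp_pos: [0.4575, -0.1949, 0.0689]
ee_rot: [0.703, 0.711, 0.002, -0.0]
force: [9.1, 18.7, 5.9]
gripper_width: 0.0007
grasp_force: 9.5
```

```bash
cat >> g.py <<'E'
p=s['tcp_pos'][:2]-[.592,-.206]; print('r',np.hypot(*p),'theta est',np.radians((np.degrees(np.arctan2(p[1],p[0]))%360)-150))
print('force along push', s['force']@R[:,0])
E
python3 g.py
```

```text
t 10.6 tcp [ 0.4575 -0.1949  0.0689] yaw_y 0.5870873835471742 w 0.0006713187482741518 F [ 9.1119 18.6658  5.8576] gf 9.547828249633312 q [-0.4788  0.348   1.8058  0.0052  0.9875 -0.4919] tilt [ 0.0023  0.0037 -1.    ]
r 0.13499403736457147 theta est 0.44150992332295985
force along push 18.592515189186386
```

Emit:
{"name": "play_rows", "arguments": {
  "series": "-0.94 0 0 0 0 -4 0;-0.94 0 0 0 0 -4 0;0 0 0 0 0 0 0;0 0 0 0 0 0 0"
}}

```text
t: 10.93
tcp_pos: [0.4573, -0.2146, 0.0687]
ee_rot: [0.654, 0.757, 0.0, -0.0]
force: [-0.3, 6.6, 5.9]
gripper_width: 0.0003
grasp_force: 3.5
```

```bash
python3 g.py
```

```text
t 10.9333 tcp [ 0.4573 -0.2146  0.0687] yaw_y 8.371846094041645 w 0.0003337259552568588 F [-0.3363  6.6404  5.9488] gf 3.519837409257889 q [-0.5118  0.364   1.7832  0.0011  0.9946 -0.6585] tilt [ 0.0002  0.001  -1.    ]
r 0.13495339473532764 theta est 0.587508772327049
force along push 6.624277341560921
```

Emit:
{"name": "play_rows", "arguments": {
  "series": "-0.45 0 0 0 0 -2 0;0 0 0 0 0 0 0;0 0 0 0 0 0 0;0 0 0 0 0 0 0;0 0 0 0 0 0 0"
}}

```text
t: 11.35
tcp_pos: [0.4577, -0.2188, 0.0687]
ee_rot: [0.64, 0.768, 0.0, -0.001]
force: [-2.8, 6.4, 6.9]
gripper_width: 0.0007
grasp_force: 3.5
```

```bash
python3 g.py;python3 - <<'E'
from rig import eyes
import cv2,numpy as np
a=eyes.snapshot("scene")['pixels'][:,:,::-1]
cv2.imwrite('pics/d4.png',cv2.resize(a[150:330,150:390],(800,600),interpolation=cv2.INTER_CUBIC))
E
```

```text
t 11.35 tcp [ 0.4577 -0.2188  0.0687] yaw_y 10.360814579372212 w 0.0006989683797754959 F [-2.841   6.4013  6.8531] gf 3.5208892822265625 q [-0.5186  0.3686  1.7768  0.0008  0.9972 -0.6998] tilt [-0.0006  0.0011 -1.    ]
r 0.13495113807481612 theta est 0.618805219016501
force along push 6.8160015879267135
```

View pics/d4.png

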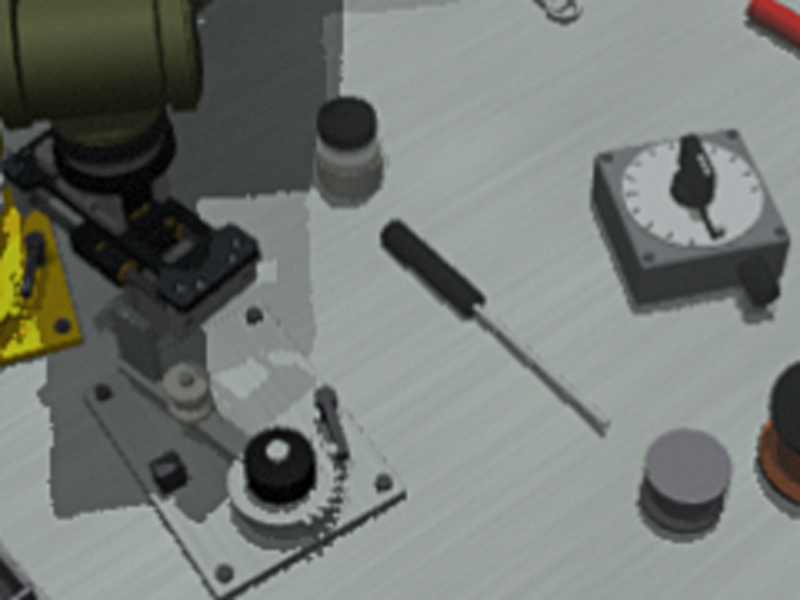

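The arm is swung back, with its roller at (187,380), and the fingers press on the tab. The pointer is at the pin and the bystanders are unmoved. I check the angle from the roller and hand in if it is within the window.

Run:
```python
from h import *
from rig import arm
r=P('scene',150+187/3.333,150+380/3.333,.08); d=P('scene',150+277/3.333,150+450/3.333,.074)
v=r-d; th=np.radians(np.degrees(np.arctan2(v[1],v[0]))%360-156); print(th,np.hypot(*v[:2]))
if .56<th<.69: print(arm.finish_job())
```

```text
0.6399539065430908 0.08160111594942153
the job is handed in; nothing more can be done
None
```

I handed the job in with the reset knob turned back against its zero stop and the tensioner arm held past its click, at about 0.62–0.64 rad with roughly 7 N of push; no bystander had visibly moved in the last picture.

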